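# Clamp a plaster model and lock the clamp screw

### The arm

A 6-joint arm with a two-finger parallel gripper is mounted at the origin on a cart in front of the work surface, level with it; the furniture and walls round the work are solid. World frame = base frame: x ahead of the robot, y to its left, z up, the work surface at z = 0. Lengths are in m, angles in rad, forces in N, time in s.
With the tool pointing down it reaches from about 0.25 to 0.775 m from the base axis. Payload 4 kg.
Tool frame: the origin (TCP) lies between the finger pads; the fingertips stand tips_ahead ahead of it and the grasp point (between the pads) is the TCP (tips_ahead is the distance from the TCP to the fingertips, in m); z points along the fingers, y is the line along which they close (so a half turn about z gives the same grasp; the last joint's range is limited). The gripper opens to 85 mm and grips with 20 to 120 N. Pads are 22 mm wide; open, the fingers measure 114 mm over their backs; the gripper's body (76 mm by 85 mm) begins 54 mm behind the grasp point. The pads swing forward as they close: fully open they stand 13 mm farther back than shut.
Start: joints at [1.167, 0.087, 1.371, -0, 1.684, -0.103], TCP at [0.163, 0.525, 0.25] pointing down, gripper open.
Joint ranges: [-3.1, 3.1], [-0.76, 2.03], [0.27, 2.55], [-1.08, 4.22], [0.17, 2.65], [-2.57, 2.57]. Speed limits (rad/s): [2.79, 2.79, 3.14, 3.14, 3.14, 3.14].

### API

Orientations are given as a rotation vector (axis times angle).
In Python, from plant import * gives the robot as it stands.
- The arm moves only by the tool move_arm, never from a script. Its argument "moves" is a list of rows, each a list of 4 numbers: the shift along the tool's x, y, z in cm, then the turn about the tool's z in rad. In form: [[tx, ty, tz, roll], ...]. A call has 1 to 10 rows; each row shifts and turns the commanded pose from where the row before left it, along the tool's axes as they then stand; what a row does not reach is not made up. A row lasts 1/8 s, in which the tool goes at most 62.5 mm and 10.7 degrees, less where a joint would pass 70% of its speed; a pose out of reach is approached as far as the arm can. A call is refused whole if a number of a shift passes 6.25 or a number of a turn 0.188, either way. A call with a gripper value outside its range is refused whole. "gripper" is the closure in counts, from 0 (fully open) to 255 (shut), set as the call begins (left out, the last holds). The fingers move at their own pace and stop on an object; "newtons" is the grip in N (left out, the last holds). Time passes only in rows, so rows that do not move let the fingers close. It gives the time, the measured TCP pose, the force and the opening at its end, in the units of the state.
- state(): the state, without advancing time (a new reading comes with each control period).
- read_camera(name): name is "side" or "top" or "wrist"; returns a dict with "pixels" (420x560x3 uint8, red, green, blue), "intrinsics" (3x3 intrinsics, pixels), "distortion" ([k1, k2, p1, p2, k3] as OpenCV has them; the pictures are not rectified), "eye" and "orientation" of the camera in the world. Camera axes: x right, y up, looking along -z (the intrinsics and any distortion apply to the point x, -y, -z); pixel columns grow to the right and rows downward; lengths in m; the calibration is good to about 2 mm. A picture is of the moment at which its call begins. There is no depth.
- job_done(): hands the job in, once; it reports no verdict.
The state is a dict: "time": time; "joint_positions": joint angles; "joint_velocities": joint speeds; "tau": joint torques, N m; "position": TCP position; "tcp_rot": TCP orientation; "wrist_force": force on the tool from outside, world axes, zero at the start; "ft_torque": the same for the moment, N m; "width": finger opening in m.
Only numpy, scipy, OpenCV 4.12 (cv2) and the standard library are available. Lean on these libraries where they do the work, as an engineer would, in place of code of your own. Each camera call takes 0.05 s, during which the arm holds its last target. There are 200 camera calls.

### The job

Clamp the white plaster jaw model in the blue model holder: loosen the lock ring by swinging its red-post lever counter-clockwise, screw the black wing knob clockwise until you feel the foot press snugly but not hard on the model, then swing the lever back until the ring is tight again and let go. Plaster is brittle, so stop screwing as soon as the knob stiffens clearly; do not shift the model or disturb the things standing around.

Things in the scene. Friction and masses are not known exactly. Their poses are not given: they have to be found in the camera images.
- lever_grip (a point): On the axis of the red upright post (14 mm diameter, 36 mm tall) at the end of the lock ring's lever, 10 mm below the post's top; the lever rod lies 20 mm below this point. The post circles the screw axis (vertical through knob_grip) at 100 mm radius. Grasp it from above, fingers closing across the lever.
- lock_ring (a joint): Lock ring angle, rad; growing = counter-clockwise from above = looser; stops at 0 and 1.25. Starts tight at 0.05 to 0.2. Free above 0.45 (take it to 0.8 to be sure); below, it grips the screw ever harder; tight is below 0.28. Drag when loose 0.5 N m (5 N at the post); tightening, the push at the post climbs to about 10 N at 0.1. It stays where left.
- knob_grip (a point): Grip centre of the black wing knob, on the vertical screw axis: a bar 44 mm long (this point's x), 12 mm thick (y), 26 mm tall; its top lies 11 mm above and its underside 15 mm below this point. Grasp it from above across the 12 mm. The lock ring's top lies 46 mm below this point.
- adjuster (a joint): Knob turn, rad; growing = clockwise from above, lowering the foot 4 mm per rad; stops at -0.3 and 3.6. Starts at 0 to 0.5; the foot meets the model 0.7 to 2.6 rad later, so regrasp. Unlocked drag 0.15 N m; on the model the torque climbs by 0.004 N m per N of foot force. Keeps its angle when let go, but backs off to 15 to 35 N if the foot presses harder than that.
- plunger: Brass sleeve (16 mm diameter) under the blue arm on the screw axis; origin: centre of its lower end. Does not turn. Below it a 9 mm steel rod with a black rubber foot (13 mm diameter) sticks out 16 to 23 mm (differs each start, not reported). The foot must end pressing on the model's floor inside the tooth arch with 5 to 50 N.
- jaw_model: White plaster jaw model (75 x 67 x 32 mm, loose, 0.15 kg) on the holder's round table under the foot; origin at the centre of its underside, z up. It already stands where it must be clamped and is not to be handled.
- brown_jar: Brown jar with a pale lid, 58 mm diameter, 82 mm tall, standing beside the holder; origin at the centre of its underside. Bystander.
- stain_pot: Small pot with a black lid, 36 mm diameter, 22 mm tall, standing beside the holder; origin at the centre of its underside. Bystander.
- pink_model: Flesh-coloured plaster jaw model, 75 x 67 x 32 mm, lying near the holder; origin at the centre of its underside. Bystander.

How it is judged:
On the way, in this order (a step that is already met when the one before it is completed fails the run):
1. the lock ring is loosened (value of joint lock_ring above 0.6 rad), for 0.2 s.
2. with the ring still loose, the foot is screwed down until it presses on the model (contact force between plunger and jaw_model between 5 and 50 N and value of joint lock_ring above 0.5 rad), for 0.3 s.
At the end, for the whole second after the job is handed in: The lock ring is tight again (its joint below 0.28), the foot presses on the jaw model with 5 to 50 N, and the model still stands flat on the table within 8 mm of where it was (value of joint lock_ring below 0.28 rad and contact force between plunger and jaw_model between 5 and 50 N and distance of jaw_model from where it was at the start of the episode below 0.008 m and angle between jaw_model's own z axis and vertical below 0.1 rad); the robot touches nothing.
It fails at once if the foot is driven into the plaster with more than 90 N (contact force between plunger and jaw_model above 90 N).
It fails at once if a bystander is moved by more than 30 mm (distance of any of brown_jar, stain_pot, pink_model from where it was at the start of the episode above 0.03 m).
It also fails if it takes over 72 s, if anything falls off the work surface, if the arm or the gripper's body presses on something with over 40 N, if the wrist force passes 120 N, or if a joint passes its speed limit or range.

## Working session

There is one attempt and no reset: what is moved stays moved. The work goes in short steps, Python scripts to look and compute and a tool call to move; the robot and the scene stay as the last step left them, time stands still between calls to the robot, and variables do not carry over. Pictures are saved under pics/ and viewed, on a budget of 10 in all, crops included, one or two more only if the job needs it, and the job is handed in when it is done.

Besides the shell and the picture viewer there is one more tool, called after "Emit:" as name(argument=value, ...), one argument or row to a line, values as JSON. move_arm: Moves the arm, as the interface text tells. Its arguments: {"type":"object","properties":{"moves":{"type":"array"},"gripper":{"type":"number"},"newtons":{"type":"number"}},"required":["moves"]}

```bash
mkdir -p pics; ls; python3 - <<'E'
from plant import *
import cv2,pickle
s=state();print(s)
d={}
for n in("side","top"):
    c=read_camera(n);d[n]=c;print(n,c["intrinsics"],c["distortion"],c["eye"],c["orientation"])
    cv2.imwrite(f"pics/{n}0.png",c["pixels"][:,:,::-1])
pickle.dump(d,open("c0.pkl","wb"))
E
```

```text
pics
{'time': 0.0, 'joint_positions': array([ 1.16692105e+00,  8.79933896e-02,  1.37232336e+00, -1.25957882e-07,
        1.68363545e+00, -1.03117398e-01]), 'joint_velocities': array([-0.00025729,  0.00052119, -0.00138968,  0.00103968,  0.0015    ,
        0.00101917]), 'tau': array([ 1.63926528e-03, -3.51870883e+01, -3.13274610e+01,  1.60744030e-04,
        1.07312528e-02,  7.36972936e-06]), 'position': array([0.16275615, 0.52485893, 0.24908307]), 'tcp_rot': array([-0.47056189, -3.10555085,  0.00358729]), 'wrist_force': array([-0.52785486, -0.30261393, -0.85897888]), 'ft_torque': array([-0.01920662,  0.02617771, -0.02635264]), 'width': 0.08548073900100513}
side [[430.36714683   0.         282.62468888]
 [  0.         430.36714683 217.48008655]
 [  0.           0.           1.        ]] [-0.00415778  0.          0.          0.          0.        ] [ 0.11029036 -0.60023859  0.47250354] [ 1.16156745 -0.35120141 -0.48054929]
top [[531.97713036   0.         286.83547525]
 [  0.         531.97713036 218.66525596]
 [  0.           0.           1.        ]] [-0.01551956  0.          0.          0.          0.        ] [0.46712516 0.14872201 1.22066366] [ 0.07271396 -0.08476642 -1.57746532]
```

View pics/side0.png

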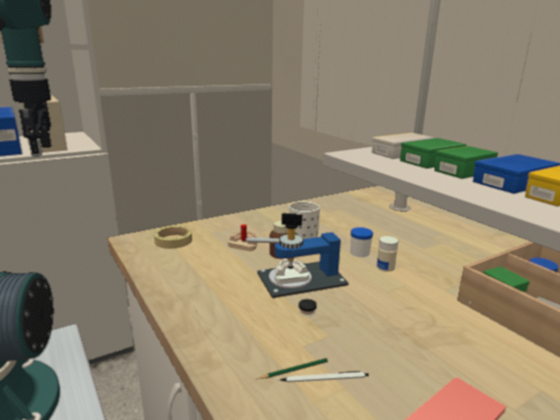

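View pics/top0.png

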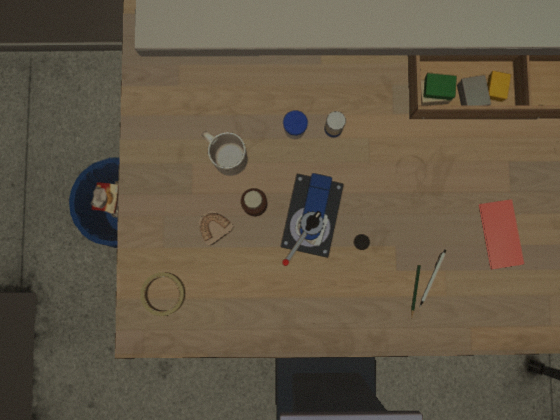

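The side view shows the red post at (243,232) and the black knob at (291,218). In the top view the post is at (286,262) and the knob at about (313,222). The jar is at (254,202), the pink model at (214,227) and the pot at (361,242).

```bash
cat > h.py <<'E'
import numpy as np,cv2
from scipy.spatial.transform import Rotation as R
def ray(c,uv):
    uv=np.float64(uv).reshape(-1,1,2)
    n=cv2.undistortPoints(uv,np.array(c["intrinsics"]),np.array(c["distortion"],float)).reshape(-1,2)
    d=np.c_[n[:,0],-n[:,1],-np.ones(len(n))]@R.from_rotvec(c["orientation"]).as_matrix().T
    return np.array(c["eye"]),d/np.linalg.norm(d,axis=1)[:,None]
def onz(c,uv,z):
    e,d=ray(c,uv);return e+d*((z-e[2])/d[:,2])[:,None]
def tri(c1,p1,c2,p2):
    e1,d1=ray(c1,p1);e2,d2=ray(c2,p2);d1=d1[0];d2=d2[0]
    t=np.linalg.lstsq(np.c_[d1,-d2],e2-e1,rcond=None)[0]
    a,b=e1+t[0]*d1,e2+t[1]*d2
    return (a+b)/2,np.linalg.norm(a-b)
def red(c):
    h=cv2.cvtColor(c["pixels"],cv2.COLOR_RGB2HSV)
    return (((h[...,0]<8)|(h[...,0]>172))&(h[...,1]>170)&(h[...,2]>60)).astype(np.uint8)
def dark(c,t=45): return (c["pixels"].max(2)<t).astype(np.uint8)
def blobs(m,lo=8):
    n,_,st,ce=cv2.connectedComponentsWithStats(m)
    return [(st[i].tolist(),ce[i].round(1).tolist()) for i in range(1,n) if st[i][4]>=lo]
E
python3 - <<'E'
from h import *
import pickle
d=pickle.load(open("c0.pkl","rb"));s,t=d["side"],d["top"]
def roi(m,x0,x1,y0,y1):
    k=np.zeros_like(m);k[y0:y1,x0:x1]=m[y0:y1,x0:x1];return k
print(blobs(roi(red(s),200,330,200,300)),blobs(roi(red(t),260,330,200,290)))
print(blobs(roi(dark(s),270,310,200,250)),blobs(roi(dark(t,30),295,335,205,245)))
a=cv2.resize(s["pixels"][190:310,220:350],None,fx=4,fy=4,interpolation=2)
b=cv2.resize(t["pixels"][170:270,240:335],None,fx=4,fy=4.8,interpolation=2)[:480]
b=np.clip(b.astype(int)*2,0,255).astype(np.uint8)
cv2.imwrite("pics/z0.png",cv2.resize(np.hstack([a,b[:480]])[:,:,::-1],(800,int(480*800/(520+380)))))
E
```

```text
[([241, 225, 5, 16, 67], [243.2, 232.1])] [([283, 259, 6, 7, 26], [285.3, 262.0])]
[([283, 214, 19, 14, 225], [291.6, 220.0])] [([306, 214, 14, 16, 92], [311.8, 221.7])]
```

View pics/z0.png

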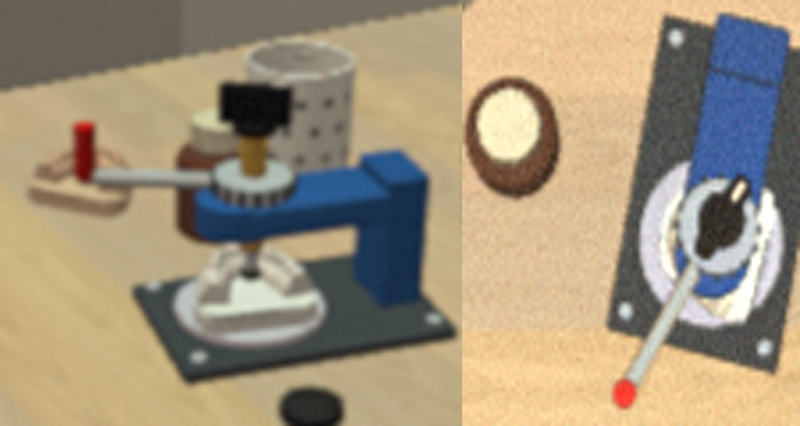

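The zoom shows the red post at the left end of the lever and the black bar knob with a white mark on one end. The foot sits above the model's floor.

```bash
python3 - <<'E'
from h import *
import pickle
d=pickle.load(open("c0.pkl","rb"));s,t=d["side"],d["top"]
p,e=tri(s,[243.2,226.5],t,[285.5,262.2]);print("post top",p,e)
p2,e2=tri(s,[291.5,220],t,[312.3,221]);print("knob ~",p2,e2)
v=(p-p2)[:2];print(np.linalg.norm(v),np.degrees(np.arctan2(v[1],v[0])))
for z in(.13,.14,.15):print(z,onz(t,[[285.5,262.2],[312.5,221],[305,235],[320,208]],z)[:,:2].round(4).tolist())
print(onz(t,[[254,200]],.08), onz(t,[[361,242]],.02))
print(R.from_rotvec([-0.47056189, -3.10555085,  0.00358729]).as_matrix().round(3))
E
```

```text
post top [0.48742273 0.1433169  0.12791358] 0.00022508927467135314
knob ~ [0.57053836 0.08798463 0.14528717] 0.0012832426916916954
0.0998492312763848 146.34724601956773
0.13 [[0.4873, 0.1434], [0.5714, 0.087], [0.5427, 0.1029], [0.5983, 0.0712]]
0.14 [[0.4871, 0.1434], [0.5705, 0.0876], [0.542, 0.1033], [0.5971, 0.0719]]
0.15 [[0.4869, 0.1435], [0.5695, 0.0882], [0.5413, 0.1037], [0.5959, 0.0726]]
[[0.62281767 0.21012644 0.08      ]] [[ 0.53340516 -0.02827375  0.02      ]]
[[-0.955  0.296 -0.001]
 [ 0.296  0.955 -0.002]
 [ 0.    -0.002 -1.   ]]
```

Emit:
move_arm(
  moves=[
    [-4.2,-2.7,0,0],
    [-4.2,-2.7,0,0],
    [-4.2,-2.7,0,0],
    [-4.2,-2.7,0,0],
    [-4.2,-2.7,0,0],
    [-4.2,-2.7,0,0],
    [-4.2,-2.7,0,0],
    [-4.2,-2.7,0,0],
    [-4.2,-2.7,0,0],
    [-4.2,-2.7,0,0],
  ],
  gripper=90,
)

```text
time: 1.35
position: [0.4847, 0.1416, 0.2498]
tcp_rot: [-0.471, -3.105, -0.0]
wrist_force: [0.6, 0.3, -0.6]
width: 0.0554
```

Emit:
move_arm(
  moves=[
    [0,0,0,0.145],
    [0,0,0,0.145],
    [0,0,0,0],
    [0,0,0,0],
  ],
)

```text
time: 1.85
position: [0.4839, 0.1431, 0.25]
tcp_rot: [-0.911, -3.006, 0.0]
wrist_force: [-0.1, 0.1, 0.1]
width: 0.0552
```

```bash
cat > st.py <<'E'
from plant import *
from h import *
def rep():
    s=state();M=R.from_rotvec(s["tcp_rot"]).as_matrix()
    print("t",round(s["time"],2),"p",s["position"].round(4),"xang",np.degrees(np.arctan2(M[1,0],M[0,0])).round(1),"zax",M[:,2].round(3),"q",s["joint_positions"].round(2),"F",s["wrist_force"].round(2),"T",s["ft_torque"].round(3),"w",round(s["width"],4))
    return s,M
E
python3 - <<'E'
from st import *
import pickle
rep();c=read_camera("wrist");pickle.dump(c,open("w1.pkl","wb"));cv2.imwrite("pics/w1.png",c["pixels"][:,:,::-1])
print(c["eye"],c["intrinsics"][0],blobs(red(c),30))
E
```

```text
t 1.85 p [0.4839 0.1431 0.25  ] xang 146.3 zax [-0.001 -0.    -1.   ] q [ 0.18 -0.01  1.48  0.    1.68 -0.81] F [-0.08  0.14  0.13] T [-0.02   0.004  0.006] w 0.0552
[0.41760494 0.18789979 0.37397964] [321.11274337   0.         279.83407559] [([276, 202, 16, 15, 186], [283.6, 209.4])]
```

View pics/w1.png

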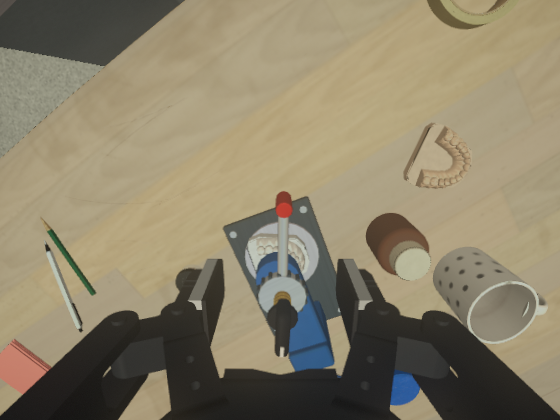

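The wrist view shows the post's top face at about (284,211), the lever running straight down the picture, and the knob bar from about (281,308) to (282,352). I'll refine these now.

```bash
python3 - <<'E'
from h import *
import pickle
w=pickle.load(open("w1.pkl","rb"));d=pickle.load(open("c0.pkl","rb"));s,t=d["side"],d["top"]
h=cv2.cvtColor(w["pixels"],cv2.COLOR_RGB2HSV)
r=h[185:225,270:300];m=((r[...,0]<8)|(r[...,0]>172))&(r[...,1]>130)
v=r[...,2]*m
top=(v>np.percentile(v[m],75)*.85).astype(np.uint8);print([( [b[0][0]+270,b[0][1]+185]+b[0][2:],[b[1][0]+270,b[1][1]+185]) for b in blobs(top)])
k=dark(w,70)
for y in range(290,362,4):
    x=np.where(k[y,262:305])[0]+262
    print(y,(x.min(),x.max()) if len(x) else None, w["pixels"][y,276:290:4].max(1))
pt=[284.2,211.5]
for z in(.126,.128,.13):print(z,onz(w,[pt],z)[0])
print(tri(w,pt,t,[285.5,262.2]),tri(w,pt,s,[243.2,226.5]))
E
```

```text
[([276, 203, 16, 15, 186], [283.5, 209.8])]
290 None [172 159 164 171]
294 None [122 136 136 117]
298 None [129 108 107 129]
302 (np.int64(278), np.int64(289)) [129  51  50  49]
306 (np.int64(273), np.int64(291)) [53 51 50 49]
310 (np.int64(270), np.int64(295)) [55 51 51 49]
314 (np.int64(268), np.int64(296)) [54 53 53 50]
318 (np.int64(267), np.int64(297)) [53 58 55 52]
322 (np.int64(269), np.int64(296)) [52 59 56 51]
326 (np.int64(271), np.int64(293)) [52 59 55 52]
330 (np.int64(276), np.int64(289)) [53 60 55 51]
334 (np.int64(275), np.int64(289)) [54 60 54 50]
338 (np.int64(276), np.int64(288)) [53 59 54 49]
342 (np.int64(276), np.int64(288)) [54 58 53 48]
346 (np.int64(275), np.int64(288)) [53 89 56 52]
350 (np.int64(275), np.int64(288)) [ 53 181  96  67]
354 (np.int64(277), np.int64(286)) [ 79 184  65 118]
358 None [173 174 175 130]
0.126 [0.4904425  0.14305488 0.126     ]
0.128 [0.48985505 0.14341656 0.128     ]
0.13 [0.4892676  0.14377825 0.13      ]
(array([0.48757993, 0.1439916 , 0.13445217]), np.float64(0.0014065006443502984)) (array([0.4888689 , 0.14377005, 0.12786531]), np.float64(0.0020714801877595264))
```

Emit:
move_arm(
  moves=[
    [-0.3,0.25,4,0],
    [0,0,4,0],
    [0,0,3,0],
    [0,0,2.2,0],
    [0,0,0,0],
  ],
)

```text
time: 2.52
position: [0.4864, 0.1434, 0.1162]
tcp_rot: [-0.911, -3.002, 0.003]
wrist_force: [-0.7, -0.5, 0.8]
width: 0.055
```

Emit:
move_arm(
  moves=[
    [0,0,0,0],
    [0,0,0,0],
    [0,0,0,0],
    [0,0,0,0],
    [0,0,0,0],
    [0,0,0,0],
  ],
  gripper=255,
  newtons=40,
)

```text
time: 3.28
position: [0.4888, 0.1435, 0.1199]
tcp_rot: [0.914, 3.003, 0.002]
wrist_force: [-0.9, 0.2, 5.7]
width: 0.0131
```

```bash
python3 - <<'E'
from st import *
rep();c=read_camera("wrist");cv2.imwrite("pics/w2.png",c["pixels"][:,:,::-1])
E
```

```text
t 3.27 p [0.4888 0.1435 0.1199] xang 146.2 zax [ 0.003  0.    -1.   ] q [ 0.17  0.06  1.66 -0.    1.42 -0.81] F [-0.86  0.2   5.75] T [-0.137  0.203 -0.03 ] w 0.0131
```

View pics/w2.png

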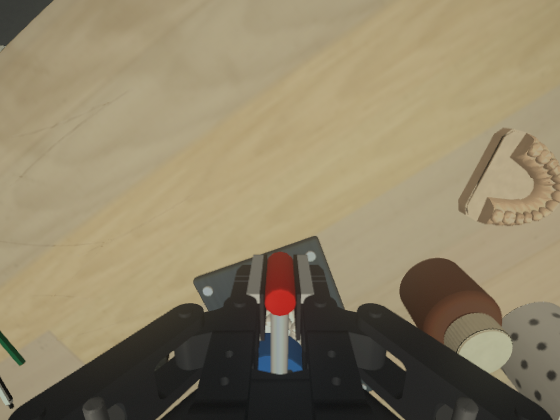

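The fingers hold the post, seen at (281,285) between them, with 13 mm opening.

Emit:
move_arm(
  moves=[
    [-0.05,-1,0,-0.1],
    [-0.05,-1,0,-0.1],
    [-0.05,-1,0,-0.1],
    [0,0,0,0],
  ],
)

```text
time: 3.82
position: [0.4759, 0.1166, 0.1199]
tcp_rot: [0.456, 3.106, 0.003]
wrist_force: [-1.5, 0.9, 6.6]
width: 0.0126
```

```bash
python3 -c "
from st import *
rep()"
```

```text
t 3.83 p [0.4759 0.1166 0.1199] xang 163.3 zax [ 0.003  0.001 -1.   ] q [ 0.12  0.02  1.71  0.    1.41 -1.16] F [-1.5   0.94  6.56] T [0.084 0.126 0.079] w 0.0126
```

Emit:
move_arm(
  moves=[
    [-0.05,-1,0,-0.1],
    [-0.05,-1,0,-0.1],
    [-0.05,-1,0,-0.1],
    [-0.05,-1,0,-0.1],
    [-0.05,-1,0,-0.1],
    [0,0,0,0],
    [0,0,0,0],
  ],
)

```text
time: 4.7
position: [0.4739, 0.0672, 0.1198]
tcp_rot: [-0.327, 3.122, 0.001]
wrist_force: [-1.3, 1.8, 7.6]
width: 0.0126
```

```bash
python3 - <<'E'
from st import *
s,M=rep()
a=np.array([0.4888,.1435]);p=s["position"][:2]
c=np.array([.5705,.0878]);print(np.linalg.norm(a-c),np.linalg.norm(p-c),np.linalg.norm(a-p),np.degrees(np.arctan2(*(p-c)[::-1])),np.degrees(np.arctan2(*(a-c)[::-1])))
E
```

```text
t 4.7 p [0.4739 0.0672 0.1198] xang -168.1 zax [ 0.002  0.001 -1.   ] q [ 0.02 -0.01  1.73  0.    1.41 -1.76] F [-1.3   1.83  7.57] T [0.251 0.237 0.121] w 0.0126
0.09888063511122892 0.09875633163960917 0.07771643869205398 -167.97371319398007 145.7152991699856
```

Emit:
move_arm(
  moves=[
    [0,0,0,0],
    [0,0,0,0],
    [0,0,0,0],
    [0,0,-4,0],
    [0,0,-6,0],
  ],
  gripper=90,
)

```text
time: 5.32
position: [0.4716, 0.0667, 0.2166]
tcp_rot: [0.327, -3.118, -0.001]
wrist_force: [2.3, 0.7, -0.4]
width: 0.0554
```

Emit:
move_arm(
  moves=[
    [-5,0,0,0],
    [-5,0,0,0],
    [0,0,0,0.18],
    [0,0,0,0.18],
    [0,0,0,0.18],
    [0,0,0,0.18],
    [0,0,0,0],
    [0,0,0,0],
  ],
)

```text
time: 6.32
position: [0.5709, 0.0875, 0.218]
tcp_rot: [-0.79, -3.04, 0.0]
wrist_force: [-0.4, 0.0, 1.0]
width: 0.055
```

```bash
python3 - <<'E'
from st import *
import pickle
rep();c=read_camera("wrist");cv2.imwrite("pics/w3.png",c["pixels"][:,:,::-1]);pickle.dump(c,open("w3.pkl","wb"))
E
```

```text
t 6.33 p [0.5709 0.0875 0.218 ] xang 150.9 zax [-0.  0. -1.] q [ 0.05  0.16  1.36  0.    1.63 -1.01] F [-0.4   0.02  0.96] T [0.013 0.028 0.026] w 0.055
```

View pics/w3.png

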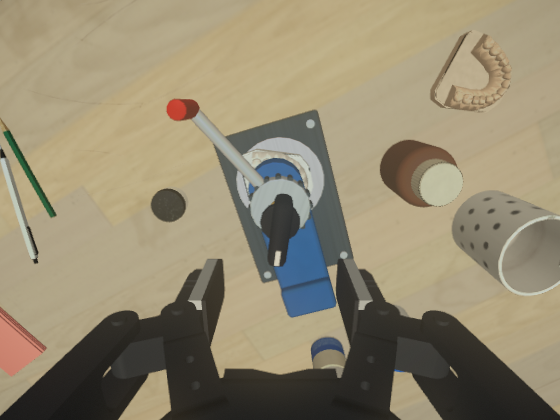

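The wrist view shows the lever loosened, with the post at (180,109). The knob bar runs from about (287,200) to (277,263), with its white mark at the lower end.

```bash
python3 - <<'E'
from h import *
import pickle
w=pickle.load(open("w3.pkl","rb"))
k=dark(w,75);k[:190]=0;k[272:]=0;k[:,:255]=0;k[:,310:]=0
L=[];Rr=[]
for y in range(192,270,4):
    x=np.where(k[y])[0]
    if len(x):
        print(y,x.min(),x.max(),w["pixels"][y,x.min():x.max()+1:2].max(1))
        if 206<=y<=258:L.append((x.min(),y));Rr.append((x.max()+1,y))
for z in(.145,.150,.155):
  for n,P in(("L",L),("R",Rr)):
    q=onz(w,P,z)[:,:2];vx,vy,x0,y0=cv2.fitLine(np.float32(q),2,0,.01,.01).ravel();print(z,n,np.degrees(np.arctan2(vy,vx)),x0,y0)
E
```

```text
196 277 290 [55 56 56 56 56 56 55]
200 275 291 [63 55 56 55 55 55 55 55 53]
204 273 292 [69 54 57 57 58 57 56 56 56 54]
208 267 293 [56 62 62 57 55 58 59 59 59 58 58 57 55 52]
212 263 296 [63 61 61 60 61 54 55 58 59 59 58 58 56 55 55 56 56]
216 262 298 [67 61 61 59 59 55 54 57 59 59 58 58 56 54 54 52 56 56 52]
220 261 299 [66 61 61 60 60 58 52 55 57 59 59 57 56 55 53 50 56 55 56 73]
224 261 298 [64 61 60 60 59 54 53 55 57 58 58 57 55 53 52 52 54 55 53]
228 262 298 [68 61 60 61 57 52 56 57 59 57 57 54 53 51 48 54 53 53 58]
232 264 296 [61 60 60 53 52 55 58 58 57 56 53 52 49 52 54 53 74]
236 268 291 [59 51 53 56 58 58 56 54 52 51 48 52]
240 270 288 [51 54 57 58 57 56 53 52 49 61]
244 269 287 [64 53 57 59 58 56 54 52 50 46]
248 269 287 [52 54 57 59 58 56 53 51 48 64]
252 268 286 [ 61  54  57  60 197 212 172  51  50  50]
256 267 285 [ 70  55  57  60 190 212 192  52  49  48]
260 268 285 [ 59  58  61 144 211 211  72  51  49]
264 269 282 [ 69  57  73 212 212 126  52]
0.145 L -22.4533 0.56849784 0.07811454
0.145 R -43.60879 0.5775073 0.09428147
0.15 L -22.453848 0.56679165 0.0793515
0.15 R -43.608425 0.57557243 0.0951081
0.155 L -22.453669 0.5650854 0.08058847
0.155 R -43.608967 0.57363755 0.09593473
```

```bash
python3 - <<'E'
from h import *
import pickle
w=pickle.load(open("w3.pkl","rb"))
for P in([(275,200),(267.5,256)],[(292.5,200),(286,256)],[(283.7,198),(276.7,264)]):
  for z in(.148,.152):
    q=onz(w,P,z)[:,:2];d=q[1]-q[0];print(z,q.round(4).tolist(),np.linalg.norm(d).round(4),np.degrees(np.arctan2(d[1],d[0])).round(1))
E
```

```text
0.148 [[0.5513, 0.0951], [0.5831, 0.0714]] 0.0396 -36.7
0.152 [[0.5503, 0.0958], [0.5814, 0.0726]] 0.0388 -36.7
0.148 [[0.5567, 0.1048], [0.5891, 0.0823]] 0.0394 -34.8
0.152 [[0.5556, 0.1052], [0.5873, 0.0832]] 0.0386 -34.8
0.148 [[0.5528, 0.1005], [0.5913, 0.0739]] 0.0468 -34.8
0.152 [[0.5518, 0.1011], [0.5894, 0.0749]] 0.0458 -34.8
```

Emit:
move_arm(
  moves=[
    [0,0.1,3,0.108],
    [0,0,3,0],
    [0,0,1.3,0],
    [0,0,0,0],
    [0,0,0,0],
  ],
)

```text
time: 7.0
position: [0.5724, 0.0885, 0.1469]
tcp_rot: [0.955, 2.99, 0.002]
wrist_force: [-0.1, -0.3, 0.6]
width: 0.0556
```

Emit:
move_arm(
  moves=[
    [0,0,0,0],
    [0,0,0,0],
    [0,0,0,0],
    [0,0,0,0],
    [0,0,0,0],
    [0,0,0,0],
  ],
  gripper=255,
  newtons=40,
)

```text
time: 7.75
position: [0.5713, 0.0872, 0.1471]
tcp_rot: [0.957, 2.991, -0.004]
wrist_force: [-3.6, -4.3, 4.5]
width: 0.0253
```

```bash
python3 - <<'E'
from st import *
rep();c=read_camera("side");cv2.imwrite("pics/s2.png",cv2.resize(c["pixels"][170:300,210:360],None,fx=4,fy=4,interpolation=2)[:,:,::-1])
E
```

```text
t 7.75 p [0.5713 0.0872 0.1471] xang 144.5 zax [ 0.    -0.003 -1.   ] q [ 0.05  0.19  1.46 -0.    1.49 -0.9 ] F [-3.56 -4.3   4.51] T [-0.714  0.698  0.007] w 0.0253
```

View pics/s2.png

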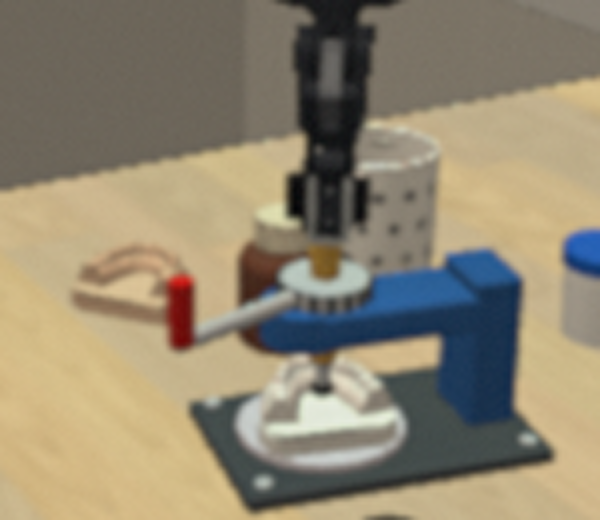

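The side view shows the pads reaching below the bar. The opening is 25 mm, so they closed on the round hub underneath it. I'll open, rise about 9 mm and regrasp.

Emit:
move_arm(
  moves=[
    [0,0,0,0],
    [0,0,0,0],
    [0,0,0,0],
    [0,0,-0.9,0],
    [0,0,0,0],
  ],
  gripper=90,
)

```text
time: 8.43
position: [0.5723, 0.0886, 0.1557]
tcp_rot: [0.956, 2.99, 0.002]
wrist_force: [-0.0, -0.3, 0.7]
width: 0.0553
```

Emit:
move_arm(
  moves=[
    [0,0,0,0],
    [0,0,0,0],
    [0,0,0,0],
    [0,0,0,0],
    [0,0,0,0],
    [0,0,0,0],
  ],
  gripper=255,
  newtons=40,
)

```text
time: 9.18
position: [0.5712, 0.0873, 0.1555]
tcp_rot: [0.957, 2.992, -0.003]
wrist_force: [-4.0, -2.6, 5.5]
width: 0.0112
```

```bash
python3 -c "
from st import *
rep()"
```

```text
t 9.18 p [0.5712 0.0873 0.1555] xang 144.5 zax [-0.    -0.002 -1.   ] q [ 0.05  0.19  1.45 -0.    1.51 -0.9 ] F [-3.99 -2.58  5.46] T [-0.459  0.441  0.065] w 0.0112
```

Emit:
move_arm(
  moves=[
    [0,-0.16,0,0],
    [0,0,0.04,0.1],
    [0,0,0.04,0.1],
    [0,0,0,0],
  ],
)

```text
time: 9.68
position: [0.5709, 0.087, 0.1555]
tcp_rot: [1.251, 2.88, 0.001]
wrist_force: [-2.0, -1.4, 8.5]
width: 0.0113
```

```bash
python3 -c "
from st import *
rep()"
```

```text
t 9.68 p [0.5709 0.087  0.1555] xang 133.0 zax [ 0.002 -0.    -1.   ] q [ 0.05  0.18  1.45 -0.    1.5  -0.7 ] F [-2.03 -1.37  8.52] T [-0.189  0.435 -0.156] w 0.0113
```

Fz rose by exactly what the commanded descent would add, so the knob doesn't descend with turning. I'll turn without following down and null Fz.

Emit:
move_arm(
  moves=[
    [0,0,-0.2,0.1],
    [0,0,0,0.1],
    [0,0,0,0.1],
    [0,0,0,0],
  ],
)

```text
time: 10.18
position: [0.5706, 0.0867, 0.1555]
tcp_rot: [1.666, 2.663, -0.001]
wrist_force: [0.2, -2.4, 1.2]
width: 0.0111
```

```bash
python3 -c "
from st import *
rep()"
```

```text
t 10.18 p [0.5706 0.0867 0.1555] xang 115.9 zax [-0.    -0.001 -1.   ] q [ 0.05  0.18  1.45 -0.    1.51 -0.4 ] F [ 0.18 -2.4   1.18] T [-0.26   0.127 -0.143] w 0.0111
```

Emit:
move_arm(
  moves=[
    [0,0,-0.03,0.1],
    [0,0,0,0.08],
    [0,0,0,0],
  ],
)

```text
time: 10.55
position: [0.5703, 0.0866, 0.1555]
tcp_rot: [-1.898, -2.503, 0.002]
wrist_force: [-1.0, -3.4, 1.8]
width: 0.0111
```

```bash
python3 - <<'E'
from st import *
rep();c=read_camera("side");cv2.imwrite("pics/s3.png",cv2.resize(c["pixels"][240:285,260:320],None,fx=8,fy=8,interpolation=2)[:,:,::-1])
E
```

```text
t 10.55 p [0.5703 0.0866 0.1555] xang 105.7 zax [-0.001 -0.001 -1.   ] q [ 0.05  0.18  1.45 -0.    1.51 -0.22] F [-1.02 -3.36  1.81] T [-0.487  0.15  -0.126] w 0.0111
```

View pics/s3.png

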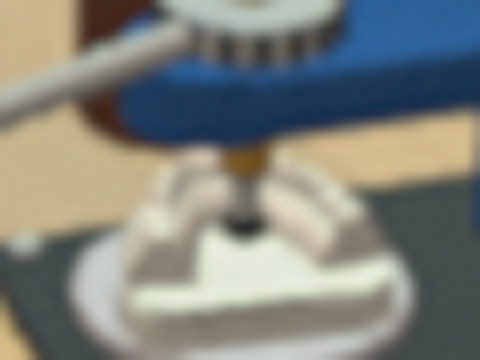

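The foot, at about (242,228) in the crop, is close above the floor, but the gap can't be resolved. I'll continue by torque.

Emit:
move_arm(
  moves=[
    [0,0,0,0.09],
    [0,0,0,0.09],
    [0,0,0,0],
  ],
)

```text
time: 10.98
position: [0.5701, 0.0866, 0.1555]
tcp_rot: [-2.114, -2.323, 0.003]
wrist_force: [-3.8, -4.4, 2.1]
width: 0.0111
```

```bash
python3 -c "
from st import *
rep()"
```

```text
t 10.97 p [0.5701 0.0866 0.1555] xang 95.4 zax [-0.002 -0.001 -1.   ] q [ 0.05  0.18  1.45 -0.    1.51 -0.04] F [-3.83 -4.38  2.09] T [-0.608  0.406 -0.108] w 0.0111
```

Emit:
move_arm(
  moves=[
    [0,0,0,0.05],
    [0,0,0,0.05],
    [0,0,0,0],
  ],
)

```text
time: 11.35
position: [0.5699, 0.0866, 0.1555]
tcp_rot: [-2.227, -2.215, 0.003]
wrist_force: [-4.1, -3.8, 2.0]
width: 0.0111
```

```bash
python3 -c "
from st import *
rep()"
```

```text
t 11.35 p [0.5699 0.0866 0.1555] xang 89.7 zax [-0.002 -0.001 -1.   ] q [ 0.05  0.18  1.45 -0.    1.51  0.06] F [-4.1  -3.85  1.98] T [-0.691  0.413 -0.114] w 0.0111
```

Emit:
move_arm(
  moves=[
    [-0.12,-0.12,0,0.06],
    [0,0,0,0.06],
    [0,0,0,0],
  ],
)

```text
time: 11.72
position: [0.5696, 0.0865, 0.1555]
tcp_rot: [-2.356, -2.078, -0.002]
wrist_force: [0.0, 0.3, -0.7]
width: 0.0113
```

```bash
python3 -c "
from st import *
rep()"
```

```text
t 11.72 p [0.5696 0.0865 0.1555] xang 82.8 zax [ 0.001  0.001 -1.   ] q [0.05 0.18 1.45 0.   1.51 0.18] F [ 0.01  0.32 -0.67] T [-0.12  -0.078 -0.122] w 0.0113
```

Emit:
move_arm(
  moves=[
    [0,0,0,0.06],
    [0,0,0,0.06],
    [0,0,0,0],
  ],
)

```text
time: 12.1
position: [0.5694, 0.0865, 0.1555]
tcp_rot: [-2.476, -1.932, -0.001]
wrist_force: [0.8, 1.2, -1.0]
width: 0.0112
```

```bash
python3 -c "
from st import *
rep()"
```

```text
t 12.1 p [0.5694 0.0865 0.1555] xang 75.9 zax [ 0.     0.001 -1.   ] q [0.05 0.18 1.45 0.   1.51 0.3 ] F [ 0.77  1.17 -0.96] T [-0.039 -0.023 -0.106] w 0.0112
```

Emit:
move_arm(
  moves=[
    [0,0,0,0.07],
    [0,0,0,0.07],
    [0,0,0,0],
  ],
)

```text
time: 12.48
position: [0.5693, 0.0866, 0.1556]
tcp_rot: [-2.605, -1.754, -0.001]
wrist_force: [-1.0, 0.3, -0.4]
width: 0.0109
```

```bash
python3 -c "
from st import *
rep()"
```

```text
t 12.47 p [0.5693 0.0866 0.1556] xang 67.9 zax [-0.     0.001 -1.   ] q [0.05 0.18 1.45 0.   1.51 0.44] F [-1.01  0.33 -0.39] T [ 0.115  0.037 -0.078] w 0.0109
```

Emit:
move_arm(
  moves=[
    [0,0,0,0.05],
    [0,0,0,0.05],
    [0,0,0,0.05],
  ],
)

```text
time: 12.85
position: [0.5691, 0.0867, 0.1555]
tcp_rot: [-2.729, -1.554, 0.0]
wrist_force: [-0.5, 1.2, -1.1]
width: 0.0114
```

```bash
python3 -c "
from st import *
rep()"
```

```text
t 12.85 p [0.5691 0.0867 0.1555] xang 59.3 zax [-0.001  0.001 -1.   ] q [0.05 0.18 1.45 0.   1.51 0.59] F [-0.54  1.19 -1.05] T [0.121 0.1   0.343] w 0.0114
```

Emit:
move_arm(
  moves=[
    [0,0,0,0],
    [0,0,0,0],
  ],
)

```text
time: 13.1
position: [0.5691, 0.0867, 0.1556]
tcp_rot: [-2.729, -1.553, -0.0]
wrist_force: [-0.8, 3.3, -0.4]
width: 0.0111
```

```bash
python3 - <<'E'
from st import *
rep();c=read_camera("side");cv2.imwrite("pics/s4.png",c["pixels"][:,:,::-1])
a=cv2.imread("pics/s4.png");rep()
E
```

```text
t 13.1 p [0.5691 0.0867 0.1556] xang 59.3 zax [-0.001  0.001 -1.   ] q [0.05 0.18 1.45 0.   1.51 0.59] F [-0.82  3.27 -0.4 ] T [0.311 0.199 0.107] w 0.0111
t 13.15 p [0.5691 0.0867 0.1555] xang 59.3 zax [-0.001  0.001 -1.   ] q [0.05 0.18 1.45 0.   1.51 0.59] F [-1.43  3.17 -0.27] T [0.454 0.186 0.171] w 0.0112
```

Emit:
move_arm(
  moves=[
    [0,0,0,0.02],
  ],
)

```text
time: 13.28
position: [0.5691, 0.0866, 0.1556]
tcp_rot: [-2.746, -1.524, 0.0]
wrist_force: [-0.6, 4.2, -1.3]
width: 0.0115
```

```bash
python3 -c "
from st import *
rep()"
```

```text
t 13.28 p [0.5691 0.0866 0.1556] xang 58.1 zax [-0.001  0.001 -1.   ] q [0.05 0.18 1.45 0.   1.51 0.61] F [-0.65  4.19 -1.28] T [0.565 0.24  0.366] w 0.0115
```

Emit:
move_arm(
  moves=[
    [0,0,0,-0.03],
  ],
)

```text
time: 13.4
position: [0.5691, 0.0866, 0.1556]
tcp_rot: [-2.721, -1.566, -0.0]
wrist_force: [-1.2, 4.3, -1.5]
width: 0.011
```

```bash
python3 -c "
from st import *
rep()"
```

```text
t 13.4 p [0.5691 0.0866 0.1556] xang 59.8 zax [-0.001  0.001 -1.   ] q [0.05 0.18 1.45 0.   1.51 0.58] F [-1.2   4.33 -1.52] T [ 0.676  0.248 -0.047] w 0.011
```

Emit:
move_arm(
  moves=[
    [0,0,0,-0.03],
  ],
)

```text
time: 13.52
position: [0.5691, 0.0866, 0.1555]
tcp_rot: [-2.697, -1.608, -0.0]
wrist_force: [-0.9, 5.5, -1.8]
width: 0.0113
```

```bash
python3 -c "
from st import *
rep()"
```

```text
t 13.53 p [0.5691 0.0866 0.1555] xang 61.6 zax [-0.001  0.001 -1.   ] q [0.05 0.18 1.45 0.   1.51 0.55] F [-0.95  5.52 -1.81] T [ 0.733  0.212 -0.014] w 0.0113
```

Turning forward reads +0.37 N m and backward −0.03 N m. Free drag would be symmetric at ±0.15, so the foot is pressing with about 30 to 40 N. I'll hold, then let go.

Emit:
move_arm(
  moves=[
    [0,0,0,0],
    [0,0,0,0],
    [0,0,0,0],
    [0,0,0,0],
  ],
)

```text
time: 14.02
position: [0.5691, 0.0866, 0.1556]
tcp_rot: [-2.698, -1.607, -0.0]
wrist_force: [-1.0, 4.6, -2.0]
width: 0.0112
```

```bash
python3 -c "
from st import *
rep()"
```

```text
t 14.03 p [0.5691 0.0866 0.1556] xang 61.6 zax [-0.001  0.001 -1.   ] q [0.05 0.18 1.45 0.   1.51 0.55] F [-0.99  4.63 -1.96] T [0.733 0.253 0.158] w 0.0112
```

Emit:
move_arm(
  moves=[
    [0,0,0,0.01],
    [0,0,0,0.01],
  ],
)

```text
time: 14.28
position: [0.5691, 0.0866, 0.1555]
tcp_rot: [-2.714, -1.58, -0.0]
wrist_force: [-1.1, 4.0, -1.1]
width: 0.0111
```

```bash
python3 -c "
from st import *
rep()"
```

```text
t 14.28 p [0.5691 0.0866 0.1555] xang 60.4 zax [-0.001  0.001 -1.   ] q [0.05 0.18 1.45 0.   1.51 0.57] F [-1.07  4.02 -1.09] T [0.716 0.202 0.314] w 0.0111
```

Emit:
move_arm(
  moves=[
    [0,0,0,0],
    [0,0,0,0],
    [0,0,0,0],
    [0,0,0,0],
    [0,0,-3,0],
    [0,0,-5,0],
  ],
  gripper=90,
)

```text
time: 15.02
position: [0.5682, 0.0857, 0.234]
tcp_rot: [-2.714, -1.577, 0.008]
wrist_force: [0.3, -0.7, -0.1]
width: 0.0557
```

Emit:
move_arm(
  moves=[
    [0,0,0,-0.18],
    [0,0,0,-0.18],
    [0,0,0,-0.18],
    [0,0,0,-0.18],
    [0,0,0,-0.18],
    [0,0,0,-0.18],
    [0,0,0,-0.18],
    [0,0,0,-0.18],
    [0,0,0,-0.18],
    [0,0,0,-0.18],
  ],
)

```text
time: 16.27
position: [0.5694, 0.0858, 0.2359]
tcp_rot: [0.443, 3.11, -0.0]
wrist_force: [-0.1, -0.3, 0.5]
width: 0.0551
```

Emit:
move_arm(
  moves=[
    [0,0,0,-0.16],
    [0,0,0,-0.16],
    [0,0,0,-0.16],
    [5,0,0,0],
    [4.7,0,0,0],
    [0,0,0,0],
    [0,0,0,0],
  ],
)

```text
time: 17.15
position: [0.4747, 0.0675, 0.2364]
tcp_rot: [-0.299, 3.125, -0.0]
wrist_force: [0.6, 0.8, 0.3]
width: 0.0554
```

```bash
python3 - <<'E'
from st import *
s,M=rep();c=read_camera("wrist");m=red(c);m[:, :200]=0;m[:,360:]=0;m[300:]=0
print(blobs(m,30));cv2.imwrite("pics/w4.png",c["pixels"][:,:,::-1])
t=read_camera("top");print(t["pixels"].shape)
import pickle;pickle.dump((c,t),open("w4.pkl","wb"))
cv2.imwrite("pics/t4.png",t["pixels"][:,:,::-1])
for b in blobs(m,30):print(onz(c,[b[1]],.128))
E
```

```text
t 17.15 p [0.4747 0.0675 0.2364] xang -169.1 zax [ 0.002  0.    -1.   ] q [ 0.02 -0.07  1.56  0.    1.65 -1.74] F [0.63 0.83 0.29] T [0.003 0.015 0.041] w 0.0554
[([272, 202, 17, 15, 209], [279.9, 209.0])]
(420, 560, 3)
[[0.4730641  0.06681025 0.128     ]]
```

View pics/w4.png

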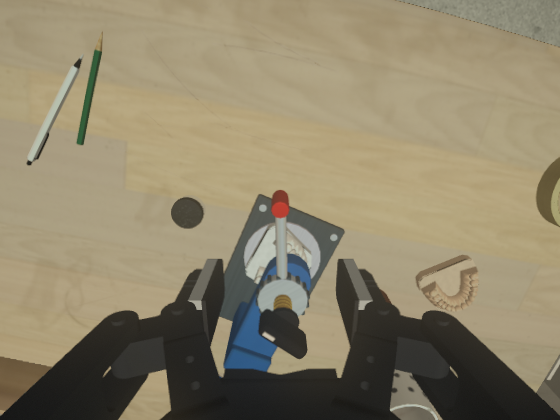

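The post sits centred at (280,210), the knob is turned, and the scene is otherwise unchanged. I'll descend and grasp.

Emit:
move_arm(
  moves=[
    [0.05,0,4,0],
    [0,0,4,0],
    [0,0,3.6,0],
    [0,0,0,0],
    [0,0,0,0],
  ],
)

```text
time: 17.88
position: [0.4751, 0.0675, 0.1212]
tcp_rot: [-0.3, 3.125, -0.0]
wrist_force: [0.3, 0.7, 0.9]
width: 0.0555
```

Emit:
move_arm(
  moves=[
    [0,0,0,0],
    [0,0,0,0],
    [0,0,0,0],
    [0,0,0,0],
    [0,0,0,0],
    [0,0,0,0],
  ],
  gripper=255,
  newtons=50,
)

```text
time: 18.62
position: [0.4745, 0.0674, 0.1212]
tcp_rot: [-0.3, 3.125, -0.0]
wrist_force: [-0.1, -0.2, 5.9]
width: 0.0125
```

Emit:
move_arm(
  moves=[
    [-0.05,1,0,0.1],
    [-0.05,1,0,0.1],
    [-0.05,1,0,0.1],
    [-0.05,1,0,0.1],
    [0,0,0,0],
  ],
)

```text
time: 19.25
position: [0.4741, 0.1072, 0.1211]
tcp_rot: [0.328, 3.124, -0.001]
wrist_force: [-2.7, -1.2, 7.0]
width: 0.0125
```

```bash
cat > lev.py <<'E'
from st import *
s,M=rep();r=s["position"][:2]-np.array([.5715,.0877])
print("radius",np.linalg.norm(r),"ang",np.degrees(np.arctan2(r[1],r[0])),"Ftool",M.T@s["wrist_force"])
E
python3 lev.py
```

```text
t 19.25 p [0.4741 0.1072 0.1211] xang 168.0 zax [ 0.001 -0.001 -1.   ] q [ 0.11  0.01  1.71 -0.    1.42 -1.26] F [-2.68 -1.16  6.98] T [-0.179  0.339 -0.105] w 0.0125
radius 0.09929519524526677 ang 168.6474284531294 Ftool [ 2.37984164 -1.69150566 -6.97845091]
```

Starting angle was about 146°, so 23° (0.4 rad) remains.

Emit:
move_arm(
  moves=[
    [0,1,0,0.1],
    [-0.05,1,0,0.1],
    [-0.05,1,0,0.1],
    [-0.05,1,0,0.1],
    [0,0,0,0],
    [0,0,0,0],
  ],
)

```text
time: 20.0
position: [0.4893, 0.1432, 0.1212]
tcp_rot: [0.942, 2.996, -0.002]
wrist_force: [-2.5, -2.0, 7.3]
width: 0.0127
```

```bash
python3 lev.py
```

```text
t 20.0 p [0.4893 0.1432 0.1212] xang 145.1 zax [ 0.    -0.001 -1.   ] q [ 0.17  0.06  1.66 -0.    1.42 -0.79] F [-2.55 -2.02  7.26] T [-0.438  0.53  -0.084] w 0.0127
radius 0.09920228106088226 ang 145.98382651753607 Ftool [ 0.92276291 -3.12349016 -7.26203797]
```

Emit:
move_arm(
  moves=[
    [0,0.4,0,0.04],
    [0,0,0,0],
    [0,0,0,0],
  ],
)

```text
time: 20.38
position: [0.491, 0.1456, 0.1211]
tcp_rot: [-1.002, -2.977, 0.006]
wrist_force: [-4.3, -5.3, 8.8]
width: 0.0124
```

```bash
python3 lev.py
```

```text
t 20.38 p [0.491  0.1456 0.1211] xang 142.8 zax [-0.001 -0.003 -1.   ] q [ 0.18  0.07  1.65 -0.    1.42 -0.74] F [-4.26 -5.3   8.76] T [-0.745  0.705  0.02 ] w 0.0124
radius 0.09920354435666925 ang 144.2665653284629 Ftool [ 0.1812365  -6.83294943 -8.73603326]
```

Emit:
move_arm(
  moves=[
    [0,0,0,0],
    [0,0,0,0],
    [0,0,0,0],
    [0,0,-4,0],
    [0,0,-6,0],
    [0,0,-4,0],
    [0,0,0,0],
    [0,0,0,0],
  ],
  gripper=90,
)

```text
time: 21.38
position: [0.4912, 0.1472, 0.2586]
tcp_rot: [-1.001, -2.976, 0.001]
wrist_force: [1.1, -0.6, 0.4]
width: 0.0553
```

```bash
python3 - <<'E'
from st import *
import pickle
rep();c=read_camera("side");w=read_camera("wrist")
o=pickle.load(open("c0.pkl","rb"))["side"]
a=[cv2.resize(x["pixels"][190:310,220:320],None,fx=4,fy=4,interpolation=2) for x in(o,c)]
cv2.imwrite("pics/f.png",np.hstack(a)[:,:,::-1])
m=red(w);print([(b,onz(w,[b[1]],.128)) for b in blobs(m,100)])
p=red(c);k=np.zeros_like(p);k[200:300,200:330]=p[200:300,200:330];print(blobs(k))
E
```

```text
t 21.38 p [0.4912 0.1472 0.2586] xang 142.8 zax [-0.002 -0.    -1.   ] q [ 0.18  0.    1.44  0.    1.7  -0.74] F [ 1.13 -0.57  0.4 ] T [ 0.038 -0.041 -0.013] w 0.0553
[(([271, 196, 16, 14, 180], [278.7, 202.6]), array([[0.48968313, 0.14652189, 0.128     ]]))]
[([242, 224, 4, 16, 60], [243.4, 231.3])]
```

View pics/f.png

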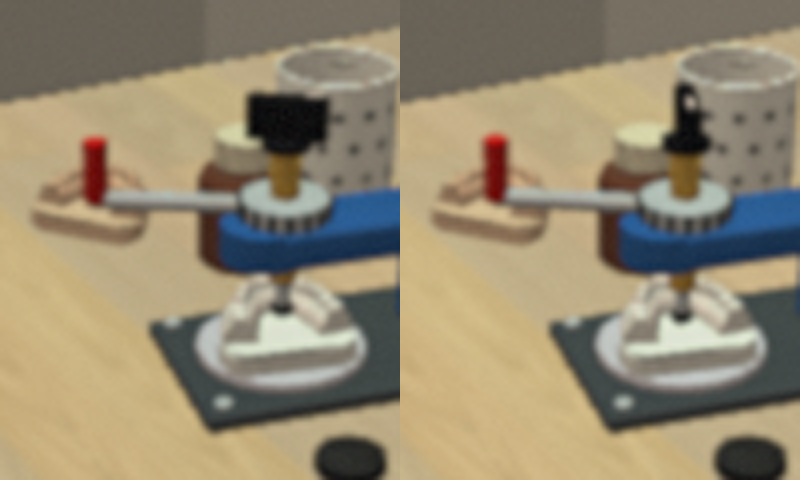

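The before/after pair shows the lever back at its starting place, with the post at (495,170) in the right half. The foot is lower, at about (682,312), and on the floor of the model, and the model and bystanders have not moved. I'm handing in.

```bash
python3 -c "
from plant import *
print(job_done())"
```

```text
the job is handed in; nothing more can be done
None
```

I clamped the model and handed the job in at about 21.4 s of the 72 s. No verdict was reported.

- **Loosening:** I swung the lever 0.8 rad counter-clockwise.
- **Screwing:** The first knob grasp closed on the round hub under the bar (25 mm opening), so I regrasped about 9 mm higher on the bar. I then turned it about 1.5 rad clockwise. The torque rose to +0.37 N m forward against about −0.03 N m backward. Free drag would be about ±0.15 N m, so I judged the foot to be pressing with 30 to 40 N. I backed off slightly, held there, and let go.
- **Tightening:** I swung the lever back to its starting angle and about 0.03 rad further, with about 7 N at the post. I then released it and raised the gripper clear.

**Last checks:**
- **Lever and surroundings:** The wrist and side pictures put the post at its tight position. The model and the bystanders visible in the side crop look unmoved.
- **Foot force not measured:** I inferred the clamping force from torque only, and did not check it again after locking. The torque readings at rest were ambiguous (about −0.1 N m before contact), so I relied on the forward and backward turning readings.
- **Peak force:** The force may have briefly reached about 50 to 55 N before I backed off.
- **One disagreement:** The foot appeared to move down a little less in the side picture than the 4 mm per rad should give. I did not resolve that.

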